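Fit the adjustable wrench to the juicer's spindle nut and tighten it

ROBOT

A 6-joint arm with a two-finger parallel gripper is mounted at the origin on the work surface. World frame = base frame: x ahead of the robot, y to its left, z up, the work surface at z = 0. Lengths are in m, angles in rad, forces in N, time in s.
With the tool pointing down it reaches from about 0.225 to 0.875 m from the base axis. Payload 3.4 kg.
Tool frame: the origin (TCP) lies midway between the tips of the shut fingers; the grasp point (between the pads) lies 19 mm behind it; y points along the fingers, z is the direction in which the jaws open and shut, and the axes are right-handed (so a half turn about y gives the same grasp; the last joint's range is limited). The gripper opens to 85 mm and grips with 20 to 120 N. Pads are 22 mm wide; open, the fingers measure 114 mm over their backs; the gripper's body (76 mm by 85 mm) begins 54 mm behind the grasp point. The pads swing forward as they close: fully open they stand 13 mm farther back than shut.
Start: joints at [1.17, 0.276, 1.505, -0, 1.361, -0.121], TCP at [0.159, 0.553, 0.231] pointing down, gripper open.
Joint ranges: [-2.89, 2.89], [-0.75, 2.08], [0.22, 2.7], [-1.18, 4.32], [0.11, 2.71], [-2.7, 2.7]. Speed limits (rad/s): [2.57, 2.57, 3.14, 3.14, 3.14, 3.14].

INTERFACE

Orientations are given as [roll, pitch, yaw] about the fixed x, y, z axes, in that order (R = Rz(yaw) Ry(pitch) Rx(roll)).
In Python, from station import manip, viewer gives the robot as it stands.
- The arm moves only by the shell command python3 -m inch 'ROWS' [OPENING]. ROWS is JSON, a list of rows, each a list of 6 numbers: the shift along the tool's x, y, z in units of 0.2 m (1.0 is 0.2 m), then the turn, a rotation vector about the tool's x, y, z in units of 180 degrees (1.0 is 180 degrees). A call has 1 to 20 rows; each row shifts and turns the commanded pose from where the row before left it, along the tool's axes as they then stand; what a row does not reach is not made up. A row lasts 1/10 s, in which the tool goes at most 50 mm and 8.59 degrees, less where a joint would pass 70% of its speed; a pose out of reach is approached as far as the arm can. A call with a number of a shift or a turn outside -1 to 1 is refused whole. A call with a gripper value outside its range is refused whole. OPENING is the closure in counts, from 0 (fully open) to 255 (shut), set as the call begins (- or left out, the last holds). The fingers move at their own pace and stop on an object; the grip force is fixed at half the most. Time passes only in rows, so rows that do not move let the fingers close. It gives the time, the measured TCP pose, the force and the opening at its end, in the units of the state.
- manip.state(): the state, without advancing time (a new reading comes with each control period).
- viewer.snapshot(name): name is "scene" or "top" or "wrist"; returns the picture (384x512x3 uint8, red, green, blue); there is no depth.
- viewer.calibration(name): a dict with "intrinsics" (3x3 intrinsics, pixels), "R" (3x3) and "t" (3): a world point X has camera coordinates R X + t; the wrist camera has in their place "T_tool_cam" (4x4, takes a point from camera to tool coordinates, whose origin is the TCP and whose axes are the tool frame's). Camera axes: x right, y down, z forward; pixel columns grow to the right and rows downward; lengths in m; the calibration is good to about 2 mm. A picture is of the moment at which its call begins: read the wrist's pose just before it. calibration takes no time and is no camera call.
- manip.job_done(): hands the job in, once; it reports no verdict.
The state is a dict: "time_s": time; "joints": joint angles; "qvel": joint speeds; "joint_torque": joint torques, N m; "ee_pos": TCP position; "orientation": TCP orientation; "wrist_force": force on the tool from outside, world axes, zero at the start; "ft_torque": the same for the moment, N m; "opening": opening from 0.0 (shut) to 1.0 (fully open).
Only numpy, scipy, OpenCV 4.12 (cv2) and the standard library are available. Lean on these libraries where they do the work, as an engineer would, in place of code of your own. Each camera call takes 0.05 s, during which the arm holds its last target.

TASK

The adjustable wrench already stands round the brass nut on the juicer's deck, but its jaws are too wide. Roll the wrench's orange-ribbed worm from above until the moving jaw just meets the nut, and only then swing the blue handle clockwise (seen from above), so that the nut turns with it, until the handle lies over the yellow stripe on the deck. Leave the jar, the mug and the loose spanner where they are, and let go of everything at the end.

Things in the scene. Friction and masses are not known exactly. Their poses are not given: they have to be found in the camera images.
- nut_center (a point): Centre of the brass hex nut (36 mm across flats, 18 mm high, 61 mm above the counter), on the fixed upright axis about which nut and wrench turn. It stands on a round steel pedestal (radius 36 mm, 50 at its foot, top at 52 mm). The stud on the nut reaches 74 mm, radius 10 mm. The steel head of the wrench lies round the nut, level, top at 70 mm, with a dark moving jaw on one side.
- deck: Grey deck plate, 330 x 270 x 10 mm, lying fixed on the counter; carries the nut's pedestal. Origin: on the nut's axis, at counter height; x axis: where the wrench's middle line, from nut to handle end, points at the start; z up. A yellow stripe 12 mm wide is painted on it, radial from the nut's axis, 55 to 245 mm out, 0.65 rad clockwise from its x axis.
- worm_top (a point): Top of the worm, an orange-ribbed roller 26 mm in diameter, 24 mm wide, 62 mm from the nut's axis on the line to the handle. Its axis is level, square to the handle; its top is 74 mm above the counter, 6 mm over the steel beside it. Drag closed fingertips over it from the nut towards the handle end: 4 mm of drag closes the jaw 1 mm; the other way opens it.
- worm (a joint): Rotation of the worm in rad, 1.1 to 2.2 at the start; 3.2 mm of jaw per rad, less closes. Strokes add up (it stays where left); at 0 the jaw meets the nut, the worm stops and fingers slip on it. It rolls by friction, needing about 2 N along its surface: press 5 to 9 N. The whole wrench gives on a spring: 4 N to start down, 2 N more per mm, at most 4.5 mm.
- handle (a point): Middle of the wrench's blue handle, 180 mm from the nut's axis, 61 mm above the counter at mid-thickness. A straight level bar from 100 to 250 mm from the axis, 26 mm wide, 14 mm thick, 44 mm clear above the deck. Push it sideways with closed fingers reaching down beside it, or pinch it across its width; 1 to 2 N moves it and it stays where left.
- jaw (a joint): Gap in m between the moving jaw and the nut: 0 where it touches, 0.0035 to 0.007 at the start. From about 0.003 up the wrench slips round the nut without turning it.
- wrench (a joint): Angle of the wrench in rad about the nut's axis, growing clockwise seen from above: 0 at the start, 0.65 when the handle lies over the yellow stripe. It can turn from -0.2 to 1.1.
- nut (a joint): Angle of the nut in rad about its upright axis, growing clockwise seen from above: 0 at the start. With the jaw closed on it, it follows the wrench with a few degrees of play. A red mark on its top shows it turning.
- jar_center (a point): Bystander: centre of a green glass jar, 72 mm in diameter and 100 mm high, standing on the counter.
- cup_center (a point): Bystander: centre of a white mug, 76 mm in diameter and 70 mm high, standing on the counter.
- spanner_grip (a point): Bystander: a loose small steel open-ended spanner, 140 mm long, lying on the deck; a point on its handle.

How it is judged:
On the way:
1. the moving jaw is rolled up to the nut (gap under 1.5 mm) before the wrench has been swung (within 8 degrees of its start) (value of joint jaw below 0.0015 m and value of joint wrench between -0.14 and 0.14 rad), for 0.2 s.
At the end, for the whole second after the job is handed in: The handle is at rest over the yellow stripe (0.65 rad clockwise from its start, within 10 degrees), the nut has turned clockwise with it by at least 0.33 rad, and the moving jaw is still within 2 mm of the nut (value of joint wrench between 0.475 and 0.825 rad and value of joint nut above 0.33 rad and value of joint jaw below 0.002 m and velocity of joint wrench between -0.05 and 0.05 rad/s); the robot touches nothing.
It fails at once if the jar, the mug or the spanner was moved by more than 20 mm (distance of any of jar_center, cup_center, spanner_grip from where it was at the start of the episode above 0.02 m).
It fails at once if the wrench was swung more than 12 degrees while its jaw was still 3 mm or more off the nut (value of joint jaw above 0.003 m and (value of joint wrench above 0.21 rad or value of joint wrench below -0.19 rad)).
It also fails if it takes over 48 s, if anything falls off the work surface, if the arm or the gripper's body presses on something with over 40 N, if the wrist force passes 120 N, or if a joint passes its speed limit or range.

## Working session

There is one attempt and no reset: what is moved stays moved. The work goes in short steps, Python scripts to look and compute and a shell command to move; the robot and the scene stay as the last step left them, time stands still between calls to the robot, and variables do not carry over. Pictures are saved under pics/ and viewed, and the job is handed in when it is done.

```bash
ls; mkdir -p pics; python3 - <<'E'
from station import manip, viewer
import cv2, numpy as np
s=manip.state()
for k,v in s.items(): print(k,np.round(v,4))
for n in ["scene","top","wrist"]:
    c=viewer.calibration(n); print(n,{k:np.round(v,4).tolist() for k,v in c.items()})
for n in ["scene","top"]:
    cv2.imwrite(f"pics/{n}0.png",viewer.snapshot(n)[:,:,::-1])
E
```

```text
pics
time_s 0.0
joints [ 1.17    0.2766  1.5061  0.      1.3607 -0.121 ]
qvel [-0.0005 -0.0012  0.0026 -0.0004  0.0005  0.001 ]
joint_torque [ 0.00000e+00 -4.16761e+01 -2.45809e+01  0.00000e+00  1.09000e-02
 -0.00000e+00]
ee_pos [0.1586 0.5522 0.2304]
orientation [-1.5726e+00  2.0000e-04 -2.7980e-01]
wrist_force [ 0.3109  0.3679 -0.4028]
ft_torque [ 0.0222  0.0304 -0.0338]
opening 0.9984
scene {'intrinsics': [[375.1068, 0.0, 251.2331], [0.0, 375.1068, 190.6619], [0.0, 0.0, 1.0]], 'R': [[-0.7253, 0.6884, -0.0108], [0.5836, 0.6065, -0.54], [-0.3652, -0.3979, -0.8416]], 't': [0.3948, -0.293, 1.3684]}
top {'intrinsics': [[418.3996, 0.0, 259.0417], [0.0, 418.3996, 188.024], [0.0, 0.0, 1.0]], 'R': [[-0.0017, -0.9998, -0.0204], [-0.9875, 0.0049, -0.1574], [0.1574, 0.0198, -0.9873]], 't': [0.0131, 0.5556, 1.1387]}
wrist {'intrinsics': [[322.2161, 0.0, 254.9722], [0.0, 322.2161, 189.5749], [0.0, 0.0, 1.0]], 'T_tool_cam': [[0.0018, 0.9503, 0.3112, -0.0799], [-0.0008, -0.3112, 0.9503, -0.1434], [1.0, -0.002, 0.0003, -0.0001], [0.0, 0.0, 0.0, 1.0]]}
```

View pics/scene0.png

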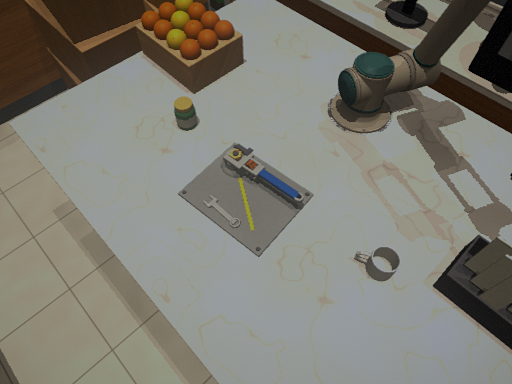

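View pics/top0.png

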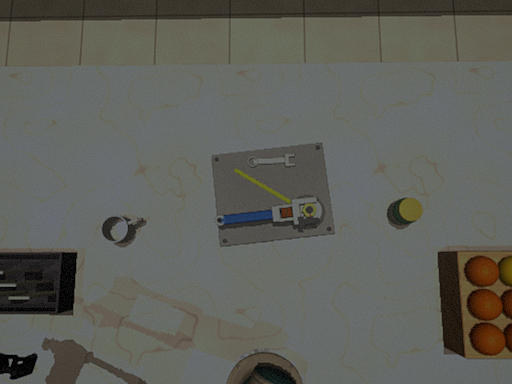

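The top view shows the deck at about (272,195), with the nut near (309,211), the orange worm near (287,212), the blue handle from (222,219) to (273,215) and the yellow stripe from (235,169) to (290,201). The mug is at (118,229), the jar at (405,210) and the spanner at (272,160). Next I measure by colour mask.

```bash
cat > h.py <<'E'
from station import manip, viewer
import cv2, numpy as np
from scipy.spatial.transform import Rotation as Ro
def cam(n,s=None):
    c=viewer.calibration(n); K=np.array(c["intrinsics"])
    if n!="wrist": return K,np.array(c["R"]),np.array(c["t"])
    s=s or manip.state(); T=np.eye(4); T[:3,:3]=Ro.from_euler('xyz',s["orientation"]).as_matrix(); T[:3,3]=s["ee_pos"]
    M=np.linalg.inv(T@np.array(c["T_tool_cam"])); return K,M[:3,:3],M[:3,3]
def plane(C,uv,z):
    K,R,t=C; d=R.T@np.linalg.solve(K,[uv[0],uv[1],1]); o=-R.T@t
    return o+d*(z-o[2])/d[2]
def proj(C,X):
    K,R,t=C; p=K@(R@np.array(X)+t); return p[:2]/p[2]
E
python3 - <<'E'
from h import *
for n in ["top","scene"]:
    im=cv2.imread(f"pics/{n}0.png"); C=cam(n); h=cv2.cvtColor(im,cv2.COLOR_BGR2HSV)
    roi=np.zeros(h.shape[:2],np.uint8)
    if n=="top": roi[140:250,205:340]=1
    else: roi[140:260,170:320]=1
    for nm,lo,hi,z in [("blue",(100,120,40),(125,255,255),.068),("yellow",(25,150,60),(35,255,255),.010),("orange",(5,140,50),(17,255,255),.073)]:
        m=cv2.inRange(h,lo,hi)*roi
        k,l,st,ce=cv2.connectedComponentsWithStats(m)
        for i in range(1,k):
            if st[i,4]<15: continue
            ys,xs=np.where(l==i)
            P=np.array([plane(C,(x,y),z)[:2] for x,y in zip(xs,ys)]); c=P.mean(0); u=np.linalg.svd(P-c,full_matrices=False)[2]
            e=(P-c)@u[0]; print(n,nm,st[i].tolist(),ce[i].round(1),"c",c.round(4),"dir",u[0].round(3),"ends",(c+u[0]*e.min()).round(4),(c+u[0]*e.max()).round(4))
    b=im[140:250,205:340] if n=="top" else im[140:260,170:320]
    cv2.imwrite(f"pics/{n}0z.png",cv2.resize(b,None,fx=5,fy=5,interpolation=cv2.INTER_CUBIC))
E
```

```text
top blue [222, 210, 50, 15, 437] [247.2 216.8] c [0.4722 0.0435] dir [-0.112  0.994] ends [ 0.4796 -0.0228] [0.4644 0.1126]
top yellow [234, 169, 57, 35, 216] [262.4 185.6] c [0.5684 0.0023] dir [-0.512 -0.859] ends [0.6167 0.0833] [ 0.5206 -0.0779]
top orange [282, 207, 10, 11, 85] [286.4 212. ] c [ 0.4845 -0.0637] dir [-0.018 -1.   ] ends [ 0.4847 -0.0518] [ 0.4843 -0.0764]
scene blue [259, 169, 40, 29, 314] [278.3 183.4] c [0.4778 0.0476] dir [-0.116  0.993] ends [ 0.4857 -0.0198] [0.4698 0.1165]
scene yellow [239, 178, 15, 52, 169] [245.8 203.9] c [0.5729 0.0058] dir [0.512 0.859] ends [ 0.5233 -0.0775] [0.6188 0.0829]
scene orange [246, 160, 10, 9, 45] [251.1 164. ] c [ 0.4891 -0.0577] dir [0.264 0.965] ends [ 0.4851 -0.0722] [ 0.493  -0.0434]
```

View pics/top0z.png

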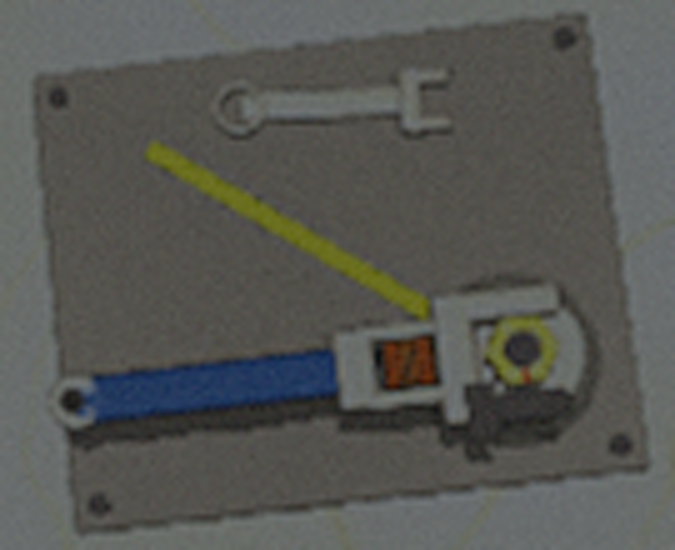

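```bash
python3 - <<'E'
from h import *
C=cam("top"); 
print(plane(C,(309.3,209.3),.074))
E
python3 -m inch '[[0,0,0,0,-0.0417,0],[0,0,0,0,-0.0417,0],[0,0,0,0,-0.0417,0],[0.075,0.009,-0.19,0,0,0],[0.075,0.009,-0.19,0,0,0],[0.075,0.009,-0.19,0,0,0],[0.075,0.009,-0.19,0,0,0],[0.075,0.009,-0.19,0,0,0],[0.075,0.009,-0.19,0,0,0],[0.075,0.009,-0.19,0,0,0],[0.075,0.009,-0.19,0,0,0],[0.075,0.009,-0.19,0,0,0],[0.075,0.009,-0.19,0,0,0],[0.075,0.009,-0.19,0,0,0],[0.075,0.009,-0.19,0,0,0],[0.075,0.009,-0.19,0,0,0],[0.075,0.009,-0.19,0,0,0],[0.075,0.009,-0.19,0,0,0],[0.075,0.009,-0.19,0,0,0],[0.075,0.009,-0.19,0,0,0]]' 255
python3 - <<'E'
from h import *
s=manip.state(); print({k:np.round(s[k],4) for k in s if k!='joint_torque'})
im=viewer.snapshot("wrist")[:,:,::-1]; cv2.imwrite("pics/w1.png",im)
E
```

```text
[ 0.491508   -0.12622806  0.074     ]
time_s: 2.1
ee_pos: [0.4854, -0.062, 0.2003]
orientation: [-1.57, 0.0, 0.113]
wrist_force: [-0.5, 0.9, 0.6]
opening: 0.002
{'time_s': np.float64(2.1), 'joints': array([-2.6950e-01,  1.6820e-01,  1.7306e+00,  4.0000e-04,  1.2435e+00,
       -1.9532e+00]), 'qvel': array([-0.6411,  0.357 , -0.3981,  0.0076,  0.0373, -0.6369]), 'ee_pos': array([ 0.4854, -0.062 ,  0.2003]), 'orientation': array([-1.5702e+00,  4.0000e-04,  1.1270e-01]), 'wrist_force': array([-0.5445,  0.8695,  0.551 ]), 'ft_torque': array([-0.0156, -0.0069,  0.0237]), 'opening': np.float64(0.0017)}
```

View pics/w1.png

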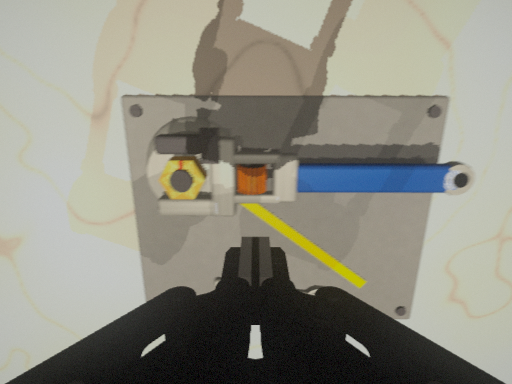

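The wrist view shows the nut at (183,180), the worm at (252,180), the handle level along row 179 and the shut fingertips at (256,240). The arm was still settling, so I measure again at rest.

```bash
cat > meas.py <<'E'
from h import *
import sys
s=manip.state(); print("t",s["time_s"],"ee",np.round(s["ee_pos"],4),"F",np.round(s["wrist_force"],2),"q",np.abs(s["qvel"]).max().round(3))
C=cam("wrist",s); im=viewer.snapshot("wrist")[:,:,::-1].copy(); cv2.imwrite(f"pics/{sys.argv[1]}.png",im)
x0,x1,y0,y1=map(int,sys.argv[2:6]) if len(sys.argv)>5 else (120,300,100,240)
cv2.imwrite(f"pics/{sys.argv[1]}z.png",cv2.resize(im[y0:y1,x0:x1],(800,int(800*(y1-y0)/(x1-x0))) ,interpolation=cv2.INTER_CUBIC))
h=cv2.cvtColor(im,cv2.COLOR_BGR2HSV)
for nm,lo,hi,z in [("blue",(100,120,40),(125,255,255),.068),("brass",(22,120,60),(35,255,255),.070),("orange",(3,150,60),(15,255,255),.073)]:
    m=cv2.inRange(h,lo,hi); k,l,st,ce=cv2.connectedComponentsWithStats(m)
    for i in range(1,k):
        if st[i,4]<120: continue
        ys,xs=np.where(l==i); P=np.array([plane(C,(x,y),z)[:2] for x,y in zip(xs,ys)]); c=P.mean(0); u=np.linalg.svd(P-c,full_matrices=False)[2]
        e=(P-c)@u[0]; print(nm,st[i].tolist(),"c",c.round(4),"dir",u[0].round(3),"ext",e.min().round(4),e.max().round(4))
E
python3 meas.py w2
```

```text
t 2.15 ee [ 0.4896 -0.0679  0.2001] F [ 4.27 -4.95  0.64] q 0.119
blue [307, 159, 155, 29, 4217] c [0.473  0.0423] dir [-0.107  0.994] ext -0.066 0.0681
brass [169, 155, 44, 40, 559] c [ 0.4977 -0.1281] dir [-0.599 -0.801] ext -0.0184 0.0198
brass [193, 156, 22, 19, 186] c [ 0.4815 -0.1159] dir [0.609 0.793] ext -0.0105 0.0133
brass [248, 199, 127, 86, 1482] c [ 0.5434 -0.0074] dir [0.512 0.859] ext -0.0738 0.0747
orange [247, 160, 30, 30, 693] c [ 0.485  -0.0637] dir [ 0.017 -1.   ] ext -0.0129 0.0135
```

View pics/w2z.png

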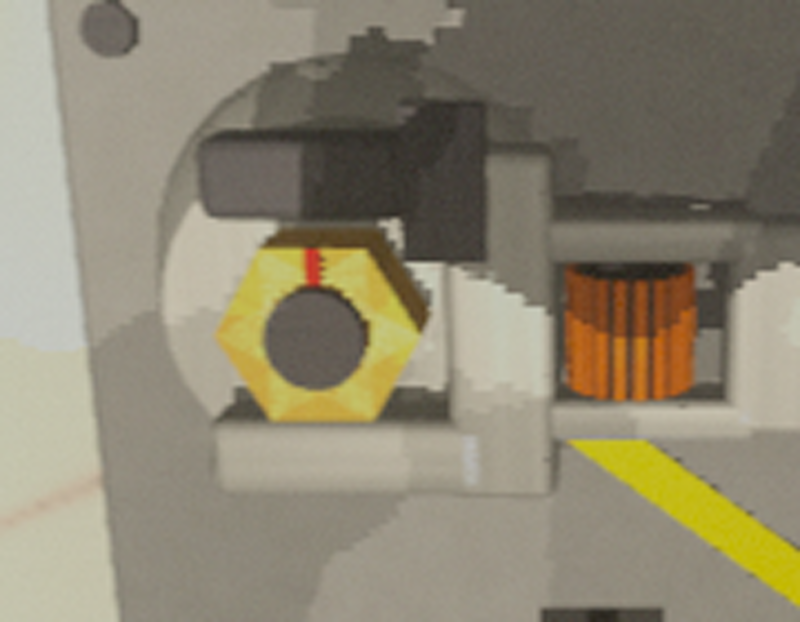

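```bash
python3 -m inch '[[0,0,0,0,0,0],[0,0,0,0,0,0]]'; python3 - <<'E'
from h import *
s=manip.state();p=s["ee_pos"];R=Ro.from_euler('xyz',s["orientation"]).as_matrix()
print(np.round(p,4),s["wrist_force"].round(2) if hasattr(s["wrist_force"],'round') else s["wrist_force"])
print("to worm top, tool axes mm",(R.T@(np.array([.485,-.064,.074])-p)*1e3).round(1))
C=cam("wrist",s);print(proj(C,p))
E
```

```text
time_s: 2.4
ee_pos: [0.4842, -0.0595, 0.2003]
orientation: [-1.57, 0.001, 0.114]
wrist_force: [0.3, 1.1, -0.0]
opening: -0.001
[ 0.4842 -0.0595  0.2003] [ 0.28  1.12 -0.01]
to worm top, tool axes mm [  0.4 126.3  -4.7]
[255.17292437 252.13194272]
```

```bash
python3 -c "
import cv2;im=cv2.imread('pics/w2.png');cv2.imwrite('pics/w2f.png',cv2.resize(im[220:320,190:330],(784,560),interpolation=2))"
```

```text
(no output)
```

View pics/w2f.png

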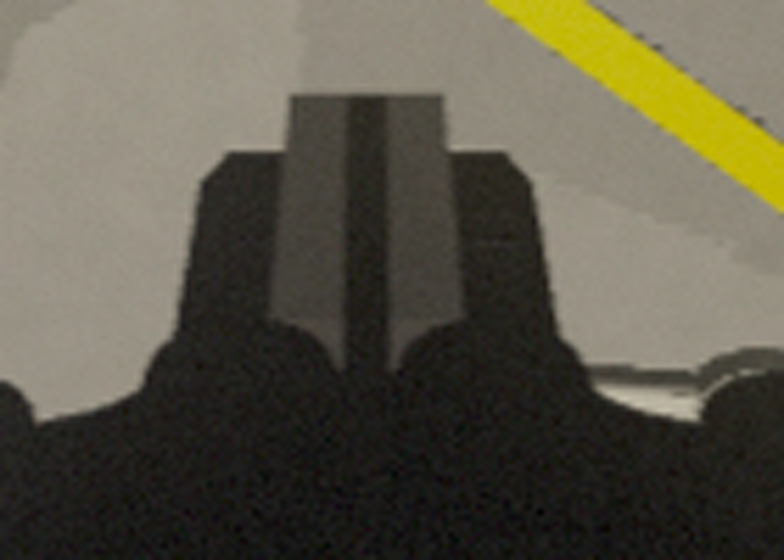

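The fingers are fully shut, and their tips are about 13 mm wide in the drag direction. Next I descend to just above the nut side of the worm.

```bash
python3 -m inch '[[0.002,0.15,-0.054,0,0,0],[0,0.2,0,0,0,0],[0,0.15,0,0,0,0],[0,0.08,0,0,0,0],[0,0.025,0,0,0,0],[0,0,0,0,0,0],[0,0,0,0,0,0],[0,0,0,0,0,0]]'; python3 -m inch '[[0,0.005,0,0,0,0],[0,0.005,0,0,0,0],[0,0,0,0,0,0]]';python3 -m inch '[[0,0.005,0,0,0,0],[0,0.005,0,0,0,0],[0,0,0,0,0,0]]'
```

```text
time_s: 3.2
ee_pos: [0.4877, -0.071, 0.081]
orientation: [-1.572, -0.003, 0.114]
wrist_force: [0.1, 0.5, -0.2]
opening: 0.0
time_s: 3.5
ee_pos: [0.4868, -0.0711, 0.0778]
orientation: [-1.571, -0.0, 0.113]
wrist_force: [0.6, -0.3, 0.0]
opening: -0.003
time_s: 3.8
ee_pos: [0.4866, -0.071, 0.0755]
orientation: [-1.571, 0.0, 0.113]
wrist_force: [0.0, -0.2, 0.2]
opening: 0.003
```

```bash
for i in 1 2 3; do python3 -m inch '[[0,0.005,0,0,0,0],[0,0,0,0,0,0]]' | grep -E 'ee_pos|force'; done
```

```text
ee_pos: [0.4867, -0.071, 0.0745]
wrist_force: [-0.3, -0.8, -0.9]
ee_pos: [0.4867, -0.071, 0.0736]
wrist_force: [-0.8, 0.4, 0.2]
ee_pos: [0.4869, -0.071, 0.0727]
wrist_force: [0.5, -0.0, 1.4]
```

```bash
for i in 1 2; do python3 -m inch '[[0,0.005,0,0,0,0],[0,0,0,0,0,0]]' | grep -E 'ee_pos|force'; done
```

```text
ee_pos: [0.487, -0.0709, 0.072]
wrist_force: [-0.6, 0.3, 5.4]
ee_pos: [0.487, -0.071, 0.0711]
wrist_force: [-1.5, 0.3, 6.7]
```

```bash
for i in 1 2 ; do python3 -m inch '[[0,0,0.01,0,0,0],[0,0,0.01,0,0,0],[0,0,0.01,0,0,0],[0,0,0,0,0,0]]' | grep -E 'ee_pos|force'; done; python3 meas.py w3
```

```text
ee_pos: [0.4866, -0.066, 0.0713]
wrist_force: [-1.7, -1.6, 5.2]
ee_pos: [0.486, -0.0601, 0.0714]
wrist_force: [-0.5, -0.9, 5.9]
t 5.6 ee [ 0.486  -0.0601  0.0714] F [-0.47 -0.93  5.86] q 0.004
blue [326, 218, 186, 50, 9066] c [0.4733 0.0222] dir [-0.096  0.995] ext -0.0467 0.0501
brass [84, 217, 34, 40, 593] c [ 0.4855 -0.1375] dir [ 0.89  -0.456] ext -0.0125 0.0125
brass [106, 265, 18, 16, 131] c [ 0.5072 -0.132 ] dir [0.299 0.954] ext -0.0043 0.0052
brass [345, 334, 26, 23, 198] c [0.5382 0.0032] dir [0.583 0.812] ext -0.0098 0.0117
orange [224, 221, 20, 32, 365] c [ 0.4779 -0.0726] dir [0.994 0.114] ext -0.0082 0.0084
orange [260, 222, 14, 25, 177] c [ 0.4737 -0.0553] dir [0.985 0.174] ext -0.0054 0.0075
```

View pics/w3.png

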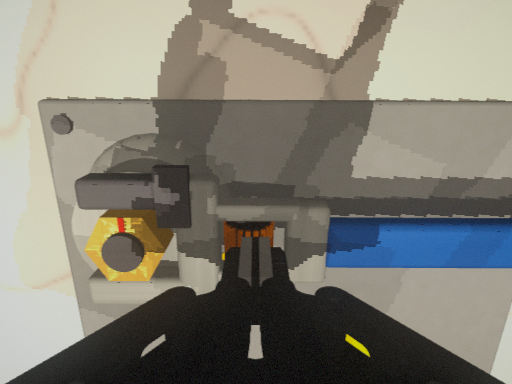

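The jaw is still clear of the nut: the dark jaw's face is at about row 208 and the nut's edge at about row 212, at an oblique angle. I finish this stroke and repeat it.

```bash
python3 -m inch '[[0,0.0025,0.01,0,0,0],[0,0,0.01,0,0,0],[0,0,0,0,0,0]]' | grep -E 'ee_pos|force'; python3 -m inch '[[0,-0.03,0,0,0,0],[0,0,-0.04,0,0,0],[0,0,-0.04,0,0,0],[0,0,0,0,0,0],[0,0.02,0,0,0,0],[0,0.01,0,0,0,0],[0,0.0025,0,0,0,0],[0,0,0,0,0,0]]'  | grep -E 'ee_pos|force';  for i in 1 2 ; do python3 -m inch '[[0,0,0.01,0,0,0],[0,0,0.01,0,0,0],[0,0,0.01,0,0,0],[0,0,0.01,0,0,0],[0,0,0,0,0,0]]' | grep -E 'ee_pos|force'; done; python3 meas.py w4
```

```text
ee_pos: [0.4855, -0.0561, 0.0709]
wrist_force: [-1.3, -1.3, 7.2]
ee_pos: [0.4872, -0.0712, 0.0702]
wrist_force: [-0.9, -0.6, 8.1]
ee_pos: [0.4861, -0.0639, 0.0704]
wrist_force: [-3.0, -2.9, 7.1]
ee_pos: [0.4863, -0.0564, 0.0706]
wrist_force: [-0.6, -3.2, 7.5]
t 7.75 ee [ 0.4863 -0.0564  0.0706] F [-0.64 -3.21  7.54] q 0.003
blue [319, 217, 193, 52, 9409] c [0.4734 0.0237] dir [-0.093  0.996] ext -0.0483 0.0515
brass [77, 216, 33, 42, 530] c [ 0.4858 -0.1375] dir [ 0.894 -0.447] ext -0.0128 0.0122
brass [116, 216, 19, 24, 202] c [ 0.4794 -0.1211] dir [0.897 0.442] ext -0.006 0.008
brass [121, 262, 26, 18, 171] c [ 0.5045 -0.117 ] dir [ 0.445 -0.896] ext -0.0066 0.0063
brass [98, 264, 19, 16, 126] c [ 0.5071 -0.1321] dir [0.269 0.963] ext -0.0042 0.0055
brass [345, 334, 26, 23, 200] c [0.538  0.0066] dir [0.589 0.808] ext -0.0099 0.0115
orange [217, 221, 19, 48, 526] c [ 0.481  -0.0721] dir [ 1.    -0.028] ext -0.0105 0.0148
orange [253, 221, 14, 16, 170] c [ 0.4728 -0.0556] dir [ 0.882 -0.472] ext -0.0054 0.0046
```

View pics/w4.png

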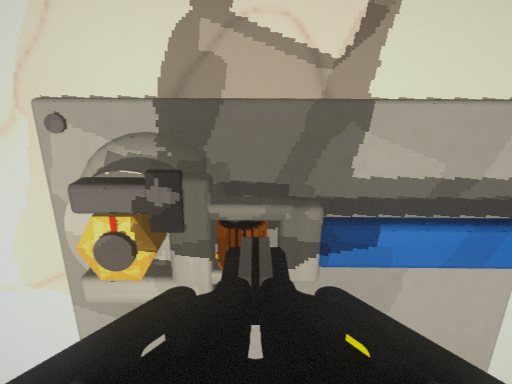

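In this view the jaw's lower edge is at about row 213, right at the nut's upper edge. I make another stroke, then lift and look from above.

```bash
python3 -m inch '[[0,-0.03,0,0,0,0],[0,0,-0.04,0,0,0],[0,0,-0.04,0,0,0],[0,0,0,0,0,0],[0,0.02,0,0,0,0],[0,0.01,0,0,0,0],[0,0.001,0,0,0,0],[0,0,0,0,0,0]]'  | grep -E 'ee_pos|force';  for i in 1 2 3 4; do python3 -m inch '[[0,0,0.01,0,0,0],[0,0,0.01,0,0,0],[0,0,0,0,0,0]]' | grep -E 'ee_pos|force'; done; python3 -m inch '[[0,-0.1,0,0,0,0],[0,-0.2,0,0,0,0],[0,-0.2,0,0,0,0],[0,-0.1,0,0,0,0],[0,0,0,0,0,0],[0,0,0,0,0,0],[0,0,0,0,0,0]]'; python3 meas.py w5
```

```text
ee_pos: [0.4876, -0.0718, 0.0701]
wrist_force: [0.1, -2.7, 6.8]
ee_pos: [0.4873, -0.0694, 0.0704]
wrist_force: [-1.5, -6.9, 6.7]
ee_pos: [0.4877, -0.0652, 0.0707]
wrist_force: [-0.6, -5.5, 8.4]
ee_pos: [0.4875, -0.0611, 0.0707]
wrist_force: [0.1, -4.9, 8.4]
ee_pos: [0.4871, -0.057, 0.0707]
wrist_force: [1.0, -4.8, 7.2]
time_s: 10.5
ee_pos: [0.4837, -0.0548, 0.1877]
orientation: [-1.569, 0.003, 0.113]
wrist_force: [0.3, 0.4, -0.0]
opening: -0.002
t 10.5 ee [ 0.4837 -0.0548  0.1877] F [ 0.3   0.37 -0.03] q 0.007
blue [292, 168, 159, 31, 4447] c [0.4735 0.0423] dir [-0.1    0.995] ext -0.066 0.0682
brass [148, 164, 47, 41, 844] c [ 0.493  -0.1248] dir [-0.071  0.997] ext -0.02 0.0191
brass [236, 209, 128, 87, 1526] c [ 0.5419 -0.0051] dir [0.512 0.859] ext -0.0715 0.0726
orange [230, 169, 16, 32, 380] c [ 0.4859 -0.0698] dir [0.987 0.162] ext -0.0143 0.0135
orange [247, 169, 13, 32, 326] c [ 0.4841 -0.0563] dir [0.999 0.034] ext -0.0141 0.0137
```

View pics/w5z.png

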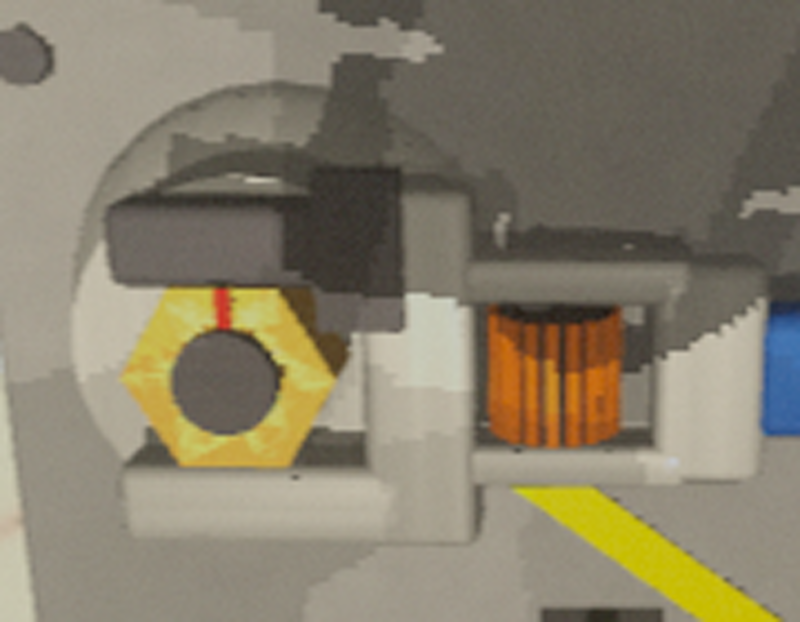

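From above, the jaw's face and the nut's flat now meet at crop row 287. On the last stroke the worm resisted at 5 to 7 N and slipped, so it is at its stop. The handle's direction has hardly changed, from -0.107 to -0.100. Next I move beside the handle on the robot's side and go down.

```bash
python3 -m inch '[[-0.075,0,0.163,0,0,0],[-0.075,0,0.163,0,0,0],[-0.075,0,0.164,0,0,0],[0,0,0,0,0,0],[0,0.2,0,0,0,0],[0,0.2,0,0,0,0],[0,0.2,0,0,0,0],[0,0.1,0,0,0,0],[0,0,0,0,0,0],[0,0,0,0,0,0],[0,0,0,0,0,0]]'; python3 meas.py w6
```

```text
time_s: 11.65
ee_pos: [0.4305, 0.0368, 0.0504]
orientation: [-1.571, -0.002, 0.113]
wrist_force: [0.2, -0.1, -0.1]
opening: 0.003
t 11.65 ee [0.4305 0.0368 0.0504] F [ 0.15 -0.07 -0.09] q 0.017
blue [247, 325, 17, 35, 436] c [0.4705 0.0412] dir [0.995 0.104] ext -0.011 0.0097
blue [140, 334, 26, 24, 199] c [ 0.4768 -0.0081] dir [ 0.754 -0.657] ext -0.0086 0.0106
blue [345, 334, 26, 23, 197] c [0.4659 0.0908] dir [0.59  0.807] ext -0.0088 0.01
orange [10, 326, 34, 48, 712] c [ 0.482  -0.0667] dir [0.994 0.11 ] ext -0.0143 0.0137
orange [50, 326, 28, 29, 537] c [ 0.4724 -0.0485] dir [ 0.868 -0.497] ext -0.0092 0.0109
orange [41, 333, 12, 27, 185] c [ 0.4781 -0.0566] dir [0.998 0.06 ] ext -0.0076 0.0079
```

View pics/w6.png

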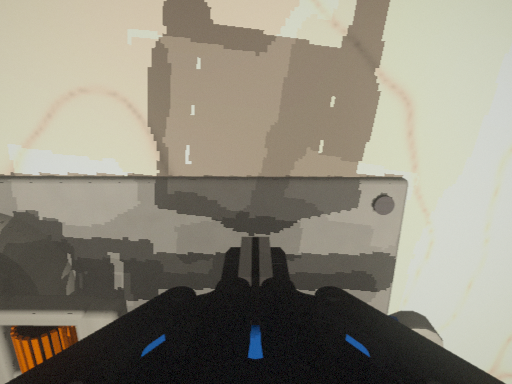

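The fingertips stand beside the handle on the robot's side, clear of it by about 19 mm. Now I make contact and swing clockwise along an arc.

```bash
python3 -m inch '[[0.03,0.015,0,0,0,0],[0.03,0,0,0,0,0],[0.03,0,0,0,0,0],[0,0,0,0,0,0]]'; python3 -m inch '[[0.028,0,0.004,0,0.0106,0],[0.028,0,0.004,0,0.0106,0],[0.028,0,0.004,0,0.0106,0],[0.028,0,0.004,0,0.0106,0],[0.028,0,0.004,0,0.0106,0],[0.028,0,0.004,0,0.0106,0],[0,0,0,0,0,0],[0,0,0,0,0,0]]'; python3 - <<'E'
from h import *
cv2.imwrite("pics/t7.png",cv2.resize(viewer.snapshot("top")[140:250,205:340,::-1],None,fx=5,fy=5,interpolation=2))
E
```

```text
time_s: 12.1
ee_pos: [0.4489, 0.0392, 0.0469]
orientation: [-1.571, -0.002, 0.113]
wrist_force: [0.9, 0.4, -0.2]
opening: -0.002
time_s: 12.9
ee_pos: [0.4803, 0.045, 0.0464]
orientation: [-1.571, 0.0, -0.086]
wrist_force: [-0.0, 0.2, 0.2]
opening: 0.002
```

View pics/t7.png

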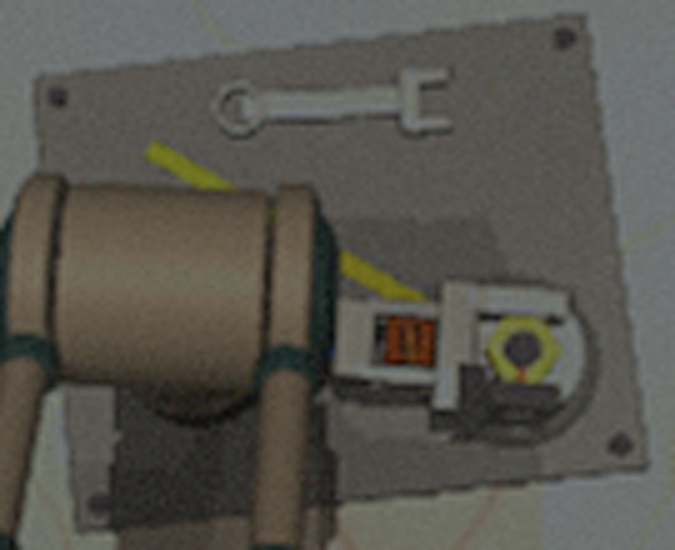

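The wrench head has started to turn clockwise and the nut's red mark moves with it. I continue the arc to the stripe.

```bash
python3 -m inch '[[0.028,0,0.004,0,0.0106,0],[0.028,0,0.004,0,0.0106,0],[0.028,0,0.004,0,0.0106,0],[0.028,0,0.004,0,0.0106,0],[0.028,0,0.004,0,0.0106,0],[0.028,0,0.004,0,0.0106,0],[0.028,0,0.004,0,0.0106,0],[0.028,0,0.004,0,0.0106,0],[0.028,0,0.004,0,0.0106,0],[0.028,0,0.004,0,0.0106,0],[0.028,0,0.004,0,0.0106,0],[0.02,0,0.003,0,0.0075,0],[0.02,0,0.003,0,0.0075,0],[0.012,0,0.001,0,0.004,0],[0,0,0,0,0,0],[0,0,0,0,0,0],[0,0,0,0,0,0]]'; python3 - <<'E'
from h import *
s=manip.state();R=Ro.from_euler('xyz',s["orientation"]).as_matrix()
print("in nut frame",(R.T@(np.array(s["ee_pos"])-[.4915,-.126,.061])*1e3).round(1))
cv2.imwrite("pics/t8.png",cv2.resize(viewer.snapshot("top")[140:250,205:340,::-1],None,fx=5,fy=5,interpolation=2))
E
```

```text
time_s: 14.65
ee_pos: [0.5519, 0.0345, 0.0466]
orientation: [-1.571, -0.0, -0.512]
wrist_force: [0.1, 0.3, -0.6]
opening: 0.002
in nut frame [-26.1  14.4 169.5]
```

View pics/t8.png

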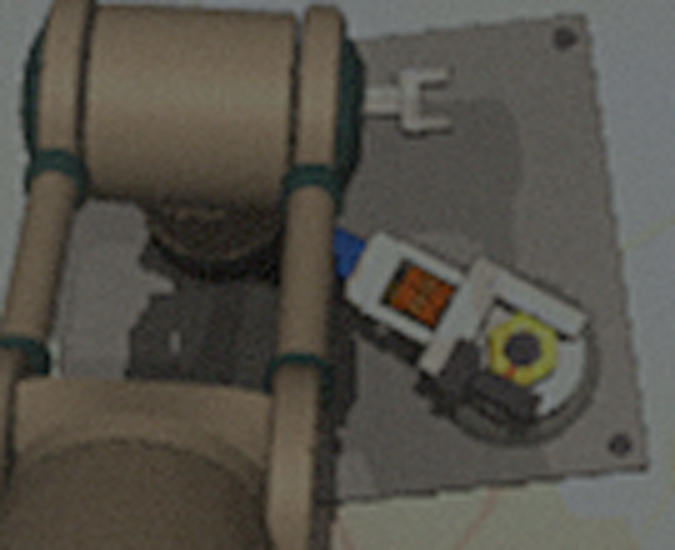

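The wrench is close to the stripe and the nut's red mark has turned with it. I back off, lift and verify.

```bash
python3 -m inch '[[-0.1,0,0,0,0,0],[-0.1,0,0,0,0,0],[0,-0.2,0,0,0,0],[0,-0.2,0,0,0,0],[0,-0.2,0,0,0,0],[0,-0.2,0,0,0,0],[-0.2,0,0,0,0,0],[-0.2,0,0,0,0,0],[-0.2,0,0,0,0,0],[0,0,0,0,0,0],[0,0,0,0,0,0],[0,0,0,0,0,0]]'; python3 - <<'E'
from h import *
im=viewer.snapshot("top")[:,:,::-1].copy(); cv2.imwrite("pics/t9.png",cv2.resize(im[140:250,205:340],None,fx=5,fy=5,interpolation=2))
C=cam("top");h=cv2.cvtColor(im,cv2.COLOR_BGR2HSV);h[:140]=0;h[250:]=0;h[:,:205]=0;h[:,340:]=0
ys,xs=np.where(cv2.inRange(h,(100,120,40),(125,255,255)))
P=np.array([plane(C,(x,y),.068)[:2] for x,y in zip(xs,ys)]);c=P.mean(0);u=np.linalg.svd(P-c,full_matrices=False)[2][0];u*=np.sign(u[1])
a=np.arctan2(u[1],u[0]);b=c-[.4915,-.126];print(c,u,"wrench",np.arctan2(.994,-.112)-a,"by centre",np.arctan2(.994,-.112)-np.arctan2(b[1],b[0]))
E
python3 meas.py w9 
```

```text
time_s: 15.9
ee_pos: [0.4135, 0.1128, 0.2068]
orientation: [-1.57, -0.002, -0.513]
wrist_force: [0.0, -0.5, -0.2]
opening: -0.0
[0.57309285 0.02447864] [0.48179447 0.87628425] wrench 0.6149041919000588 by centre 0.6090549100209541
t 15.95 ee [0.4136 0.1127 0.2066] F [ 1.13  0.08 -0.15] q 0.008
blue [249, 325, 13, 23, 248] c [0.5711 0.0238] dir [ 0.872 -0.489] ext -0.0159 0.0136
```

View pics/t9.png

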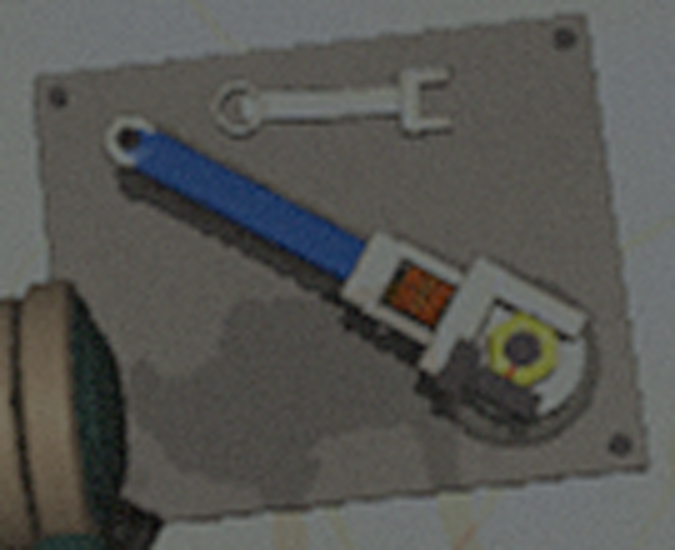

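View pics/w9.png

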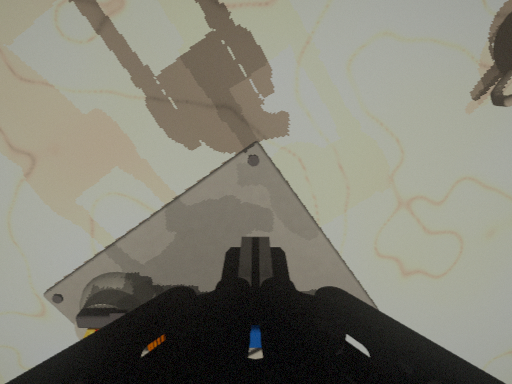

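The top view puts the wrench at 0.61 rad, over the stripe. The spanner is at the same pixels as before and the red mark has turned about 0.5 rad. I take one closer look at the nut and jaw.

```bash
python3 -m inch '[[0.12,0,-0.125,0,0,0],[0.12,0,-0.125,0,0,0],[0.12,0,-0.125,0,0,0],[0.12,0,-0.125,0,0,0],[0.12,0,-0.125,0,0,0],[0,0,0,0,0,0],[0,0,0,0,0,0],[0,0,0,0,0,0]]'; python3 meas.py w10 120 380 60 240; python3 - <<'E'
from h import *
C=cam("wrist")
def red(f,C):
    im=cv2.imread(f);h=cv2.cvtColor(im,cv2.COLOR_BGR2HSV);m=cv2.inRange(h,(0,170,60),(3,255,255))|cv2.inRange(h,(174,150,60),(180,255,255))
    ys,xs=np.where(m);P=np.array([plane(C,p,.070)[:2] for p in zip(xs,ys)]);k=np.hypot(*(P-[.4915,-.126]).T)<.022;p=P[k].mean(0)-[.4915,-.126];print(k.sum(),p,np.degrees(np.arctan2(p[1],p[0])))
red("pics/w10.png",C)
a,b=viewer.snapshot("top")[:,:,::-1],cv2.imread("pics/top0.png")
d=cv2.absdiff(a.copy(),b).max(2)
for n,(x0,x1,y0,y1) in dict(mug=(95,150,208,250),jar=(380,430,190,235),spanner=(244,300,150,170)).items(): print(n,d[y0:y1,x0:x1].mean().round(1),(d[y0:y1,x0:x1]>40).sum())
E
```

```text
time_s: 16.8
ee_pos: [0.4555, -0.0544, 0.2061]
orientation: [-1.57, 0.001, -0.513]
wrist_force: [0.4, -0.6, -0.3]
opening: 0.0
t 16.8 ee [ 0.4555 -0.0544  0.2061] F [ 0.44 -0.64 -0.34] q 0.019
blue [316, 227, 147, 26, 3332] c [0.5734 0.0249] dir [0.487 0.873] ext -0.068 0.0754
brass [317, 220, 109, 6, 239] c [0.55   0.0196] dir [-0.489 -0.873] ext -0.0501 0.0522
brass [189, 228, 18, 22, 146] c [ 0.4817 -0.1316] dir [ 0.51 -0.86] ext -0.0126 0.0112
brass [212, 228, 19, 33, 226] c [ 0.495  -0.1151] dir [ 0.932 -0.362] ext -0.0151 0.0197
brass [0, 359, 11, 25, 195] c [ 0.5152 -0.411 ] dir [ 0.777 -0.629] ext -0.0199 0.0156
orange [261, 230, 27, 24, 295] c [ 0.5186 -0.0659] dir [0.859 0.512] ext -0.0183 0.0143
9 [-0.01160362  0.00762331] 146.69601842409486
mug 5.4 0
jar 5.4 0
spanner 6.2 3
```

View pics/w10z.png

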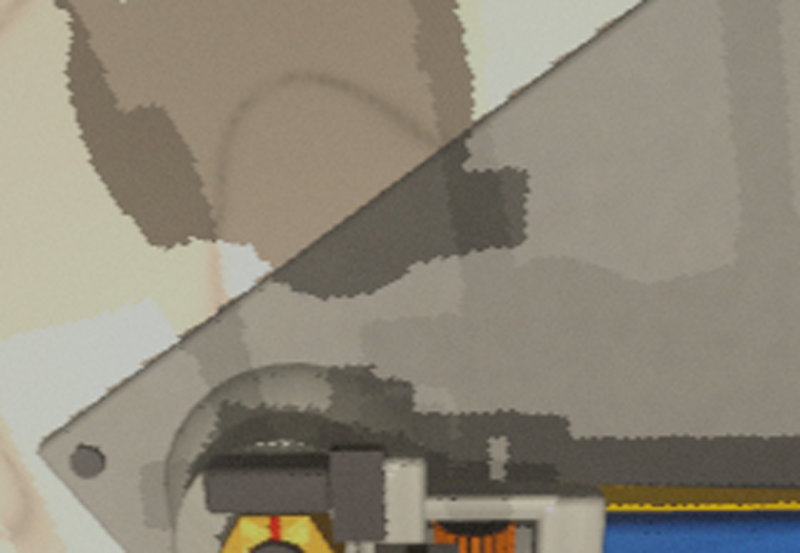

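The jaw still lies against the nut. The red mark is at about 147°, against about 186° at the start, so the nut has turned with the wrench. The bystanders are unchanged and the gripper is clear.

```bash
python3 -c "
from station import manip
print(manip.job_done())"
```

```text
the job is handed in; nothing more can be done
None
```

The job is handed in at about 17 s of the 48 s allowed. By my last checks every condition is met, though no verdict is reported.

**Closing the jaw:** I rolled the worm with three strokes at 5 to 8 N. On the third it stopped and the fingers slipped (5 to 7 N along it). From above, the jaw met the nut's flat and the handle had moved less than 0.01 rad.

**Swinging the handle:** I pushed it clockwise along an arc with closed fingers, then backed off and lifted clear.

**Last checks:**

| Check | Result | Needed |
|---|---|---|
| Wrench angle | about 0.61 rad (0.615 by direction, 0.609 by centre) | 0.475 to 0.825 rad |
| Nut angle, from its red mark | about 0.54 rad in the top view, about 0.68 rad in the wrist view | above 0.33 rad |
| Jaw | still against the nut by eye; gap not measured | gap under 2 mm |
| Jar, mug and spanner | no visible change in the top picture | moved under 20 mm |
| Gripper | about 13 cm above the wrench, wrist force under 1 N | touching nothing |

- **Nut angle:** the two readings disagree by about 0.14 rad. The mark covers only a few pixels, and for the wrist reading I took the start direction as square to the handle.
- **First sighting:** the two fixed cameras disagreed by about 6 mm on the worm's place. I used the wrist and top views, which agreed, and found the contact height by force.

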